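# Weigh a tray of cameos and hold it clear of the scale

## Robot

A 7-joint arm with a two-finger parallel gripper is mounted at the origin on the work surface. World frame = base frame: x ahead of the robot, y to its left, z up, the work surface at z = 0. Lengths are in m, angles in rad, forces in N, time in s.
With the tool pointing down it reaches from about 0.425 to 0.975 m from the base axis. Payload 16.7 kg.
Tool frame: the origin (TCP) lies on the centre line of the jaws, within the pads' length; the fingertips stand 11 mm ahead of it and the grasp point (between the pads) lies 8 mm behind it; z points along the fingers, y is the line along which they close (so a half turn about z gives the same grasp; the last joint's range is limited). The gripper opens to 85 mm and grips with 20 to 120 N. Pads are 22 mm wide; open, the fingers measure 114 mm over their backs; the gripper's body (76 mm by 85 mm) begins 54 mm behind the grasp point. The pads swing forward as they close: fully open they stand 13 mm farther back than shut.
Start: joints at [-1.26, 0.426, 0.074, 1.606, -0.034, 1.111, -0.067], TCP at [0.3, 0.605, 0.242] pointing down, gripper open.
Joint ranges: [-2.85, 2.85], [-0.5, 2.14], [-1.23, 1.37], [0.21, 2.46], [-1.02, 4.16], [0.16, 2.05], [-2.73, 2.73]. Speed limits (rad/s): [1.89, 1.89, 2.39, 2.39, 3.01, 3.01, 3.01].

## Interface

Orientations are given as a rotation vector (axis times angle).
In Python, from station import robot, optics gives the robot as it stands. The module is installed in compiled form; this text tells all that it offers.
- The arm moves only by the shell command python3 -m crank 'ROWS' [OPENING]. ROWS is a JSON list of rows, 1 to 8 of them, each an object with the fields dx, dy, dz (the shift in fractions of the full range, 1 being 500 mm), drx, dry, drz (a rotation vector in a scale on which 1.0 is 120 degrees); a field left out counts as zero; each row is the pose to reach, as a shift and turn from the pose commanded when the command began, along the tool's axes at that moment; what a row does not reach only later rows make up. A row lasts 1/12 s, in which the tool goes at most 0.0417 m and 0.125 rad, less where a joint would pass 70% of its speed; a pose out of reach is approached as far as the arm can. OPENING is the opening from 0.0 (shut) to 1.0 (fully open), set as the command begins (- or left out keeps the last). The fingers move at their own pace and stop on an object; the grip force is fixed at half the most. Time passes only in rows, so rows that do not move let the fingers close. It prints the time, the measured TCP pose, the force, the opening and the grip force at its end. A shift or turn number past 1, either way, is cut back to 1. Input that does not fit is refused with a message, and nothing moves.
- robot.get_obs(): the state, without advancing time (a new reading comes with each control period).
- optics.capture(name): name is "scene" or "top" or "wrist"; returns a dict with "frame" (420x560x3 uint8, red, green, blue), "depth" (420x560 float32, m along the optical axis (not along the pixel's ray), 0 where there is no reading), "fx", "fy", "cx", "cy" (pixels), "rvec" (rotation vector, rad) and "tvec" (3), from world to camera coordinates, as OpenCV has them; the wrist camera has in their place "tool_from_camera" (4x4, takes a point from camera to tool coordinates, whose origin is the TCP and whose axes are the flange's). Camera axes: x right, y down, z forward; pixel columns grow to the right and rows downward; lengths in m; the calibration is good to about 2 mm. A picture is of the moment at which its call begins: read the wrist's pose just before it.
- robot.hand_in(): hands the job in; it is judged then, once.
The state is a dict: "clock": time; "joints": joint angles; "qvel": joint speeds; "joint_torque": joint torques, N m; "tcp_pos": TCP position; "eef_rot": TCP orientation; "contact_force": force on the tool from outside, world axes, zero at the start; "moment": the same for the moment, N m; "grip_width": opening from 0.0 (shut) to 1.0 (fully open); "gripper_force": force on a finger pad.
Only numpy, scipy, OpenCV 4.12 (cv2) and the standard library are available. Lean on these libraries where they do the work, as an engineer would, in place of code of your own. Each camera call takes 0.05 s, during which the arm holds its last target. There are 200 camera calls.

## Task

Weigh the wooden tray with the three cameos in it: keeping it level so that the cameos stay in it, set it down gently in the middle of the scale's pan and take the gripper off it for a good second, until the needle rests. Then take hold of it again, lift it straight up until it is at least 8 cm clear of the pan, and finish while still holding it there over the scale, steady and level, so that I can see the needle go back to zero: do not put it down or let go. Leave the empty tray and the other things on the bench where they are.

Things in the scene. Friction and masses are not known exactly. Their poses are not given: they have to be found in the camera images.
- tray: Rectangular beech tray, 130 mm long (its x), 58 mm wide (its y), 26 mm high, open on top, walls and floor 5 mm thick, grey lining; origin at the centre of its underside, z up. It holds the three cameos; alone it weighs 65 to 120 g. It is meant to be taken from above across its 58 mm width, near the middle of its length. Starts flat on the bench, its length within 0.9 rad of x.
- spare_tray: Rectangular beech tray, 130 mm long (its x), 58 mm wide (its y), 26 mm high, open on top, walls and floor 5 mm thick, grey lining; origin at the centre of its underside, z up. The same as the other, but empty. To be left alone.
- pan_top (a point): Centre of the top face of the scale's pan: a flat round steel plate, 164 mm across and 4 mm thick, without a rim. Unloaded it is level, 100 mm above the bench. The point sinks with the pan.
- pan (a joint): How far the sprung pan has sunk, in m: 0 unloaded, 0.014 at the stop. The spring gives way about 4 mm for each N (250 N/m) from the very start; the loaded tray sinks it about 4 to 9 mm. The needle is geared to it.
- scale: Mechanical spring scale, fixed to the bench: white housing 150 by 150 mm and 67 mm high below the pan, with a round dial 108 mm across that slopes on its +x side and reaches 130 mm from the middle, all lower than the pan (its top edge, 93 mm above the bench, is under the pan's edge). Origin on the bench under the pan's centre; yaw within 0.5 rad of 0.
- cameo0: Loose oval shell cameo with a head in white relief on brown, 36 by 28 mm, about 12 mm high, 22 g, lying face up in the tray; origin at the centre of its underside.
- cameo1: Loose oval shell cameo with a flower in white relief on brown, 36 by 28 mm, about 12 mm high, 22 g, lying face up in the tray; origin at the centre of its underside.
- cameo2: Loose oval shell cameo with a spray of leaves in white relief on brown, 36 by 28 mm, about 12 mm high, 22 g, lying face up in the tray; origin at the centre of its underside.
- dop_stick: Wooden holding stick, 26 mm thick and 155 mm long, lying on the bench, with a 40 mm square shell blank cemented to its +x end. Bystander; origin near its middle, on the bench.
- dop_stick2: A second such holding stick. Bystander.
- burin: Graving tool lying on the bench, 113 mm long, mushroom-shaped wooden handle 34 mm thick to -x. Bystander; origin near its middle, on the bench.
- speaker: Black portable loudspeaker, 46 by 110 mm, 68 mm high. Bystander; origin under its middle.
- polish_jar: Closed amber jar, 54 mm across, 62 mm high. Bystander; origin under its middle.
There are look-alikes about, which are no part of the job. What is shaped like the tray but purple, red or turquoise is not meant.

How it is judged:
On the way:
1. the tray stands on the scale alone, its middle within 15 mm of the pan's centre, gripper off it, pan and needle at rest (horizontal distance between tray and pan_top below 0.015 m and contact force between tray and scale above 0.5 N and contact force between the arm and tray below 0.02 N and contact force between the arm and scale below 0.02 N and value of joint pan above 0.003 m and linear speed of tray below 0.01 m/s and angle between tray's own z axis and vertical below 0.05 rad), for 0.7 s.
At the end, for the whole second after the job is handed in: Held by the gripper, tray's underside over 80 mm above the pan, its middle within 60 mm of the pan's centre line, tilt under 0.08 rad, slower than 15 mm/s and 0.1 rad/s; nothing touches the scale, pan back up within 0.6 mm; the three cameos lie in the tray (z of tray in the frame of pan_top above 0.08 m and horizontal distance between tray and pan_top below 0.06 m and angle between tray's own z axis and vertical below 0.08 rad and linear speed of tray below 0.015 m/s and angular speed of tray below 0.1 rad/s and contact force between the fingers and tray above 2 N and contact force between each of tray, the arm and scale below 0.02 N and value of joint pan below 0.0006 m and x of cameo0 in the frame of tray between -0.06 and 0.06 m and y of cameo0 in the frame of tray between -0.026 and 0.026 m and z of cameo0 in the frame of tray between 0 and 0.015 m and x of cameo1 in the frame of tray between -0.06 and 0.06 m and y of cameo1 in the frame of tray between -0.026 and 0.026 m and z of cameo1 in the frame of tray between 0 and 0.015 m and x of cameo2 in the frame of tray between -0.06 and 0.06 m and y of cameo2 in the frame of tray between -0.026 and 0.026 m and z of cameo2 in the frame of tray between 0 and 0.015 m); the arm keeps its last pose, push and grip.
It fails at once if the tray is tipped more than 0.25 rad (angle between tray's own z axis and vertical above 0.25 rad).
It fails at once if the tray is dropped onto the pan: it comes within 20 mm of the pan's top moving faster than 0.3 m/s (z of tray in the frame of pan_top between -0.02 and 0.02 m and horizontal distance between tray and pan_top below 0.08 m and linear speed of tray above 0.3 m/s).
It fails at once if the tray is pressed on the scale with more than 20 N (contact force between tray and scale above 20 N).
It fails at once if a cameo leaves the tray (distance between any of cameo0, cameo1, cameo2 and tray above 0.08 m).
It fails at once if the empty tray or another bystander is moved more than 20 mm (distance of any of spare_tray, dop_stick, dop_stick2, burin, speaker, polish_jar from where it was at the start of the episode above 0.02 m).
It also fails if it takes over 61 s, if anything falls off the work surface, if the arm or the gripper's body presses on something with over 40 N, if the wrist force passes 120 N, or if a joint passes its speed limit or range.

## Working session

There is one attempt and no reset: what is moved stays moved. The work goes in short steps, Python scripts to look and compute and a shell command to move; the robot and the scene stay as the last step left them, time stands still between calls to the robot, and variables do not carry over. Pictures are saved under pics/ and viewed, at most 10 in all, crops included, and the job is handed in when it is done.

```bash
mkdir -p pics; cat > h.py <<'E'
import numpy as np,cv2,pickle
from station import robot,optics
from scipy.spatial.transform import Rotation as R
def cap(n):
    o=robot.get_obs(); c=optics.capture(n)
    if 'rvec' in c:
        Rm=R.from_rotvec(np.ravel(c['rvec'])).as_matrix(); T=np.eye(4); T[:3,:3]=Rm.T; T[:3,3]=-Rm.T@np.ravel(c['tvec'])
    else:
        W=np.eye(4); W[:3,:3]=R.from_rotvec(o['eef_rot']).as_matrix(); W[:3,3]=o['tcp_pos']; T=W@np.array(c['tool_from_camera'])
    c['T']=T; return c
def save(c,f): cv2.imwrite('pics/'+f,c['frame'][:,:,::-1])
def pts(c):
    v,u=np.mgrid[:420,:560]; d=c['depth']
    P=np.stack([(u-c['cx'])/c['fx']*d,(v-c['cy'])/c['fy']*d,d],-1)
    return P@c['T'][:3,:3].T+c['T'][:3,3]
def ray(c,uv,z):
    uv=np.atleast_2d(uv); d=np.c_[(uv[:,0]-c['cx'])/c['fx'],(uv[:,1]-c['cy'])/c['fy'],np.ones(len(uv))]@c['T'][:3,:3].T
    o=c['T'][:3,3]; return o+d*((z-o[2])/d[:,2])[:,None]
E
python3 - <<'E'
from h import *
C={n:cap(n) for n in('scene','top','wrist')}
pickle.dump(C,open('c0.pkl','wb'))
save(C['top'],'top.png');save(C['scene'],'scene.png')
for n in C: print(n,C[n]['T'].round(3).tolist(),C[n]['fx'])
o=robot.get_obs();print(o)
E
```

```text
scene [[-0.403, 0.765, -0.503, 1.116], [0.915, 0.33, -0.231, 0.304], [-0.011, -0.553, -0.833, 1.126], [0.0, 0.0, 0.0, 1.0]] 431.0494871773624
top [[0.005, -0.988, 0.151, 0.274], [-1.0, -0.003, 0.012, -0.019], [-0.012, -0.151, -0.988, 1.54], [0.0, 0.0, 0.0, 1.0]] 506.06255158830925
wrist [[0.444, 0.863, 0.242, 0.238], [0.896, -0.428, -0.121, 0.636], [-0.001, 0.27, -0.963, 0.373], [0.0, 0.0, 0.0, 1.0]] 311.9293869425498
{'clock': 0.15, 'joints': array([-1.25948362,  0.42658591,  0.07385403,  1.60649429, -0.03410139,
        1.11077576, -0.06710482]), 'qvel': array([ 0.00100762, -0.00273206,  0.00144265, -0.00323773,  0.00198523,
        0.00150792,  0.00082974]), 'joint_torque': array([ 3.89690220e-03, -9.50308728e+01,  3.76325950e+00, -4.63762701e+01,
        1.93145627e-02,  7.75601948e-03,  1.87839231e-05]), 'tcp_pos': array([0.30003421, 0.60429703, 0.24175787]), 'eef_rot': array([-7.17472827e-01, -3.05839490e+00,  1.55529432e-03]), 'contact_force': array([ 0.0405344 , -0.41037972,  0.06041199]), 'moment': array([-0.0094728 ,  0.00553331,  0.00399041]), 'gripper_force': 0.0, 'grip_width': 1.0035937517671656}
```

```bash
ls pics
```

```text
scene.png
top.png
```

View pics/top.png

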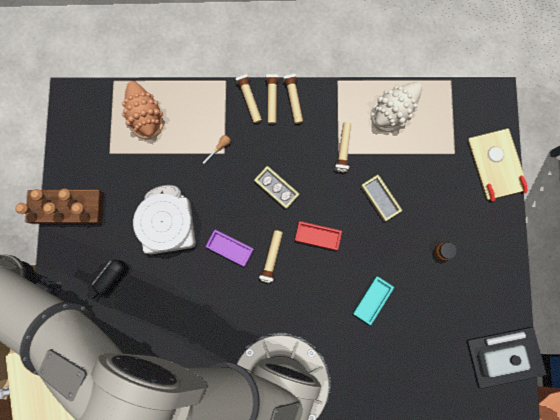

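View pics/scene.png

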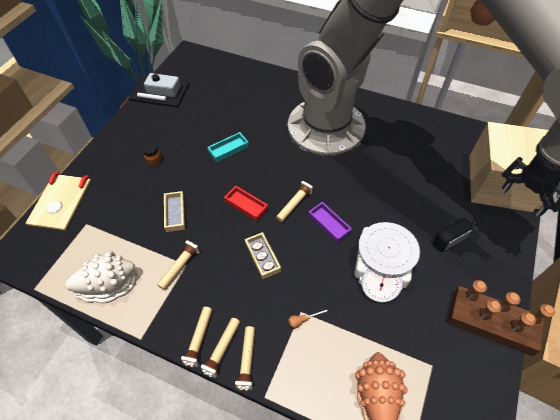

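Top view: the loaded tray is at (276,187). Possible confusions are the empty tray (381,198), purple (230,248), red (318,236) and turquoise (373,301). In the scene view it is at (263,255), with the empty tray at (174,211). The pan is at top (163,221) and scene (389,248). I choose (276,187) because it is beech and holds three cameos, and I'll check that with a crop.

```bash
python3 - <<'E'
from h import *
C=pickle.load(open('c0.pkl','rb'))
def tri(a,ua,b,ub):
    A=[];B=[]
    for c,u in((a,ua),(b,ub)):
        d=c['T'][:3,:3]@np.array([(u[0]-c['cx'])/c['fx'],(u[1]-c['cy'])/c['fy'],1]);d/=np.linalg.norm(d)
        M=np.eye(3)-np.outer(d,d);A.append(M);B.append(M@c['T'][:3,3])
    p=np.linalg.solve(sum(A),sum(B));return p,[np.linalg.norm(B[i]-A[i]@p) for i in(0,1)]
def rect(c,uv,r=40):
    h=cv2.cvtColor(c['frame'],cv2.COLOR_RGB2HSV); m=(h[...,2]>70).astype(np.uint8)
    n,l,s,ce=cv2.connectedComponentsWithStats(m)
    W=np.zeros_like(m);k=l[uv[1]-r:uv[1]+r,uv[0]-r:uv[0]+r];
    ids=[i for i in range(1,n) if np.hypot(*(ce[i]-uv))<15 and s[i,4]>200]
    i=max(ids,key=lambda i:s[i,4]);cn=max(cv2.findContours((l==i).astype(np.uint8),0,1)[0],key=cv2.contourArea)
    return cn[:,0],cv2.minAreaRect(cn),s[i]
for n,uv in(('top',(276,187)),('scene',(263,255)),('top',(381,198))):
    c=C[n];cn,rr,s=rect(c,uv);P=pts(c)
    X=P[uv[1]-30:uv[1]+30,uv[0]-30:uv[0]+30].reshape(-1,3)
    print(n,rr,s,'z pct',np.percentile(X[:,2],[2,20,50,80,95,99]).round(4))
    rim=X[(X[:,2]>.019)&(X[:,2]<.035)]
    for z in(.026,):
        W=ray(c,cn,z)[:,:2].astype(np.float32);print('ray rect',cv2.minAreaRect(W))
    print('depth rect',cv2.minAreaRect(rim[:,:2].astype(np.float32)),len(rim))
# pan
for n,uv in(('top',(163,221)),('scene',(389,248))):
    c=C[n];P=pts(c);X=P[uv[1]-45:uv[1]+45,uv[0]-45:uv[0]+45].reshape(-1,3)
    Q=X[(X[:,2]>.094)&(X[:,2]<.108)]
    print(n,'pan',cv2.minEnclosingCircle(Q[:,:2].astype(np.float32)),Q[:,2].mean(),Q[:,2].std(),len(Q), P[uv[1],uv[0]])
    lo=X[(X[:,2]>.01)&(X[:,2]<.09)]; print('dial mean',lo.mean(0))
    h=cv2.cvtColor(c['frame'],cv2.COLOR_RGB2HSV)
print(tri(C['top'],rect(C['top'],(276,187))[1][0],C['scene'],rect(C['scene'],(263,255))[1][0]))
crop=lambda c,u,v:cv2.resize(c['frame'][v-45:v+45,u-45:u+45,::-1],(390,390),interpolation=2)
cv2.imwrite('pics/crop.png',np.hstack([crop(C['top'],276,187),crop(C['scene'],389,248)]))
E
```

```text
top ((276.2801818847656, 186.48248291015625), (44.460968017578125, 21.171892166137695), 41.423667907714844) [254 166  46  43 934] z pct [-0.0077 -0.0034  0.0002  0.0056  0.0225  0.0291]
ray rect ((0.5821354985237122, 0.014115966856479645), (0.13684296607971191, 0.06499239802360535), 48.36713409423828)
depth rect ((0.581700325012207, 0.015049703419208527), (0.13164031505584717, 0.05859825387597084), 48.40264129638672) 214
scene ((262.4000244140625, 254.80001831054688), (44.72135925292969, 22.360679626464844), 63.43495178222656) [244 232  38  47 973] z pct [-0.0051 -0.0019  0.0004  0.0062  0.0238  0.0284]
ray rect ((0.5882161259651184, 0.01587797701358795), (0.14337274432182312, 0.0653383806347847), 48.286354064941406)
depth rect ((0.5843558311462402, 0.011786103248596191), (0.13350677490234375, 0.05915902182459831), 48.2668342590332) 250
top ((381.2307434082031, 197.34616088867188), (45.20806884765625, 21.63330841064453), 56.30992889404297) [361 174  42  47 972] z pct [-0.0079 -0.0031  0.0003  0.005   0.0225  0.0302]
ray rect ((0.5497050881385803, -0.3045465350151062), (0.13623815774917603, 0.06699231266975403), 32.39400100708008)
depth rect ((0.5493090152740479, -0.3041893541812897), (0.13016977906227112, 0.06043187156319618), 33.112998962402344) 226
top pan ((0.46440592408180237, 0.34365114569664), 0.0822887197136879) 0.09938339301700365 0.0027357291357235527 2366 [0.46516899 0.33837663 0.09775337]
dial mean [0.46864932 0.32587531 0.04938695]
scene pan ((0.4671871066093445, 0.3384378254413605), 0.08398289233446121) 0.09907220307131959 0.0019558422902993247 2471 [0.46966305 0.34296123 0.10021203]
dial mean [0.53623671 0.33822103 0.05333296]
(array([0.5843136 , 0.01393234, 0.01484956]), [np.float64(0.00020859005558274298), np.float64(0.00020859005558274057)])
```

View pics/crop.png

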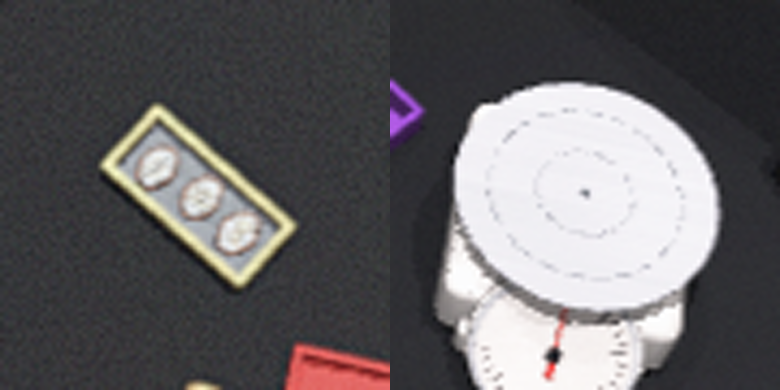

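The crop shows the beech tray with three face-up cameos, so the choice is confirmed. The pan's centre mark is at scene (389,247). Next I work out the move to hover above the tray.

```bash
cat >> h.py <<'E'
def delta(xyz,yaw_y):
    "tool-axes shift and turn to a tool-down pose with tool y at world angle yaw_y"
    o=robot.get_obs(); W=R.from_rotvec(o['eef_rot'])
    y=np.array([np.cos(yaw_y),np.sin(yaw_y),0]);z=np.array([0,0,-1.]);T=R.from_matrix(np.c_[np.cross(y,z),y,z])
    print('shift',W.inv().apply(np.array(xyz)-o['tcp_pos']).round(4),'turn',(W.inv()*T).as_rotvec().round(4))
E
python3 - <<'E'
from h import *
C=pickle.load(open('c0.pkl','rb'))
print(ray(C['scene'],(389.0,247.3),.1),ray(C['top'],(163,221),.1))
delta((.583,.0135,.2),.844-np.pi/2)
E
```

```text
[[0.46740953 0.34238166 0.1       ]] [[0.4648705  0.33781962 0.1       ]]
shift [-0.5162 -0.4033  0.0422] turn [-6.0000e-04  1.0000e-03  1.8367e+00]
```

Units first: shifts go in shares of 500 mm and turns go in shares of 120 degrees. So -0.24 m / 0.5 = -0.48, -0.21 m / 0.5 = -0.42, 0.96 rad / 2.0944 = 0.4584.

```bash
python3 -m crank '[{"dx":-0.06,"dy":-0.048,"drz":0.0573},{"dx":-0.12,"dy":-0.096,"drz":0.1146},{"dx":-0.18,"dy":-0.14,"drz":0.1719},{"dx":-0.24,"dy":-0.19,"drz":0.2292},{"dx":-0.3,"dy":-0.236,"dz":0.02,"drz":0.2865},{"dx":-0.36,"dy":-0.282,"dz":0.02,"drz":0.3438},{"dx":-0.42,"dy":-0.33,"dz":0.02,"drz":0.4011},{"dx":-0.48,"dy":-0.376,"dz":0.02,"drz":0.4584}]' 1.0
python3 - <<'E'
from h import *
delta((.583,.0135,.2),.844-np.pi/2)
E
```

```text
clock: 0.82
tcp_pos: [0.4318, 0.3274, 0.2321]
eef_rot: [-2.056, -2.375, 0.001]
contact_force: [1.6, -0.5, 0.4]
grip_width: 1.001
gripper_force: 0.0
shift [-0.3324  0.1046  0.0321] turn [-4.000e-04  3.000e-04  8.708e-01]
```

Scaled: -0.3 m / 0.5 = -0.6, -0.266 m / 0.5 = -0.532, 0.24 rad / 2.0944 = 0.1146.

```bash
python3 -m crank '[{"dx":-0.076,"dy":0.024,"dz":0.01,"drz":0.0573},{"dx":-0.152,"dy":0.048,"dz":0.02,"drz":0.1146},{"dx":-0.228,"dy":0.072,"dz":0.03,"drz":0.1719},{"dx":-0.304,"dy":0.096,"dz":0.04,"drz":0.2292},{"dx":-0.38,"dy":0.12,"dz":0.05,"drz":0.2865},{"dx":-0.456,"dy":0.144,"dz":0.06,"drz":0.3438},{"dx":-0.532,"dy":0.168,"dz":0.06,"drz":0.3915},{"dx":-0.6,"dy":0.19,"dz":0.06,"drz":0.4106}]'
python3 -m crank '[{"dx":-0.04,"dy":0.012},{"dx":-0.06,"dy":0.02},{"dx":-0.06,"dy":0.02}]'
python3 - <<'E'
from h import *
delta((.583,.0135,.2),.844-np.pi/2)
c=cap('wrist');save(c,'w1.png');pickle.dump(c,open('w1.pkl','wb'))
c=cap('top');pickle.dump(c,open('t1.pkl','wb'))
P=pts(pickle.load(open('w1.pkl','rb')));m=(P[...,2]>.019)&(P[...,2]<.034)&(np.hypot(P[...,0]-.583,P[...,1]-.0135)<.09)
print(cv2.minAreaRect(P[m][:,:2].astype(np.float32)),m.sum(),np.percentile(P[m][:,2],[5,50,95]))
E
```

```text
clock: 1.48
tcp_pos: [0.5707, 0.0446, 0.2021]
eef_rot: [2.859, 1.301, -0.001]
contact_force: [0.9, 0.6, -0.3]
grip_width: 0.997
gripper_force: 0.0
clock: 1.73
tcp_pos: [0.5573, 0.0154, 0.2022]
eef_rot: [-2.857, -1.307, 0.001]
contact_force: [0.1, -0.3, -0.7]
grip_width: 1.001
gripper_force: 0.0
shift [0.0154 0.0207 0.0022] turn [-0.0005  0.0008  0.0138]
((0.5825501680374146, 0.01464073359966278), (0.13008777797222137, 0.05800565704703331), 48.287723541259766) 2007 [0.02206123 0.0255766  0.02679653]
```

View pics/w1.png

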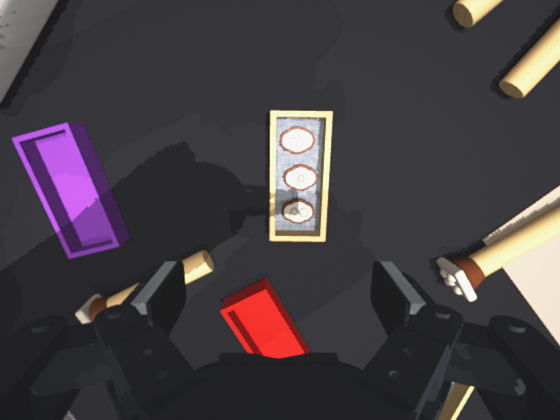

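The wrist view shows the tray at (300,176) with its three cameos, and the wrist depth puts it at (0.5826, 0.0146), yaw 0.843, rim at 26 mm. This agrees with the top and scene views, so I centre over it and go down.

```bash
python3 - <<'E'
from h import *
delta((.5826,.0146,.014),.843-np.pi/2)
E
```

```text
shift [0.0127 0.0215 0.1883] turn [-0.0007 -0.0005  0.0186]
```

Scaled: 0.13 m / 0.5 = 0.26, 0.0127 m / 0.5 = 0.0254, 0.018 rad / 2.0944 = 0.0086.

```bash
python3 -m crank '[{"dx":0.012,"dy":0.02,"dz":0.04,"drz":0.0086},{"dx":0.0254,"dy":0.043,"dz":0.1,"drz":0.0086},{"dx":0.0254,"dy":0.043,"dz":0.17,"drz":0.0086},{"dx":0.0254,"dy":0.043,"dz":0.22,"drz":0.0086},{"dx":0.0254,"dy":0.043,"dz":0.25,"drz":0.0086},{"dx":0.0254,"dy":0.043,"dz":0.26,"drz":0.0086},{"dx":0.0254,"dy":0.043,"dz":0.26,"drz":0.0086}]'
python3 - <<'E'
from h import *
delta((.5826,.0146,.014),.843-np.pi/2)
E
```

```text
clock: 2.42
tcp_pos: [0.5823, 0.0149, 0.0713]
eef_rot: [-2.865, -1.288, 0.003]
contact_force: [-0.0, 0.0, 0.8]
grip_width: 1.002
gripper_force: 0.0
shift [0.0001 0.0005 0.0573] turn [-0.0015  0.0013  0.0018]
```

```bash
python3 -m crank '[{"dz":0.03},{"dz":0.07},{"dz":0.096},{"dz":0.11},{"dz":0.114},{"dz":0.114},{"dz":0.114}]'
python3 -m crank '[{},{},{},{},{},{},{},{}]' 0.5
python3 -m crank '[{},{},{},{}]' 0.5

```

```text
clock: 3.0
tcp_pos: [0.5834, 0.0134, 0.0161]
eef_rot: [2.867, 1.285, 0.001]
contact_force: [0.4, 0.2, -0.3]
grip_width: 0.998
gripper_force: 0.0
clock: 3.67
tcp_pos: [0.5832, 0.0134, 0.0162]
eef_rot: [-2.867, -1.285, -0.001]
contact_force: [-2.6, 0.4, 10.9]
grip_width: 0.665
gripper_force: 62.7
clock: 4.0
tcp_pos: [0.5832, 0.0134, 0.0162]
eef_rot: [-2.867, -1.285, -0.001]
contact_force: [-3.6, 0.8, 12.0]
grip_width: 0.661
gripper_force: 62.7
```

Scaled: -0.037 m / 0.5 = -0.074, -0.034 m / 0.5 = -0.068.

```bash
python3 -m crank '[{"dz":-0.004},{"dz":-0.012},{"dz":-0.024},{"dz":-0.04},{"dz":-0.056},{"dz":-0.068},{"dz":-0.074},{"dz":-0.074}]'
python3 - <<'E'
from h import *
o=robot.get_obs();print(o['contact_force'],o['grip_width'],o['tcp_pos'])
c=cap('wrist');save(c,'w2.png')
P=pts(c);m=(np.hypot(P[...,0]-.583,P[...,1]-.0135)<.1)&(P[...,2]>.045)&(P[...,2]<.075)
X=P[m];print(len(X),cv2.minAreaRect(X[:,:2].astype(np.float32)),np.percentile(X[:,2],[5,50,95]))
A=np.c_[X[:,:2]-X[:,:2].mean(0),np.ones(len(X))];print(np.linalg.lstsq(A,X[:,2],rcond=None)[0])
E
```

```text
clock: 4.67
tcp_pos: [0.5833, 0.0135, 0.0533]
eef_rot: [2.867, 1.285, 0.002]
contact_force: [-0.0, -0.0, -1.3]
grip_width: 0.665
gripper_force: 63.9
[-0.04180115 -0.0210859  -1.2835052 ] 0.665299629779968 [0.58328725 0.01345377 0.05325987]
20725 ((0.5883541703224182, 0.020595602691173553), (0.1137906014919281, 0.08429110050201416), 48.3819694519043) [0.04703528 0.05339955 0.06648222]
[0.03840191 0.03904957 0.05581101]
```

View pics/w2.png

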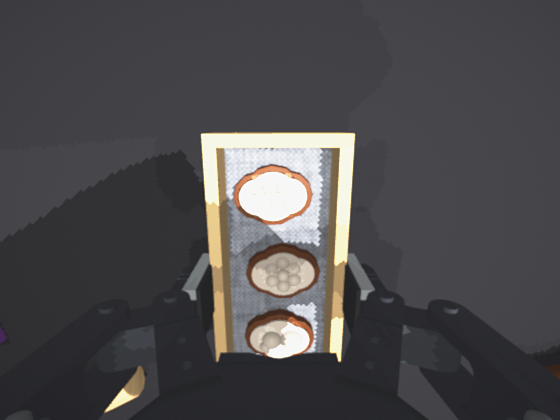

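The wrist view shows the tray gripped near mid-length, at about (280,250), with all three cameos inside. I lift and carry it gently.

Scaled: -0.127 m / 0.5 = -0.254, -0.123 m / 0.5 = -0.246.

```bash
python3 -m crank '[{"dz":-0.012},{"dz":-0.04},{"dz":-0.084},{"dz":-0.134},{"dz":-0.184},{"dz":-0.224},{"dz":-0.246},{"dz":-0.254}]'
python3 - <<'E'
from h import *
delta((.466,.3405,.18),.843-np.pi/2)
E
```

```text
clock: 5.38
tcp_pos: [0.5834, 0.0134, 0.1809]
eef_rot: [2.867, 1.285, 0.003]
contact_force: [0.9, -0.6, -1.2]
grip_width: 0.665
gripper_force: 64.1
shift [ 0.166  -0.3053  0.0009] turn [ 0.001  -0.0017 -0.0002]
```

Scaled: -0.138 m / 0.5 = -0.276, -0.132 m / 0.5 = -0.264.

```bash
python3 -m crank '[{"dx":0.006,"dy":-0.01},{"dx":0.02,"dy":-0.036},{"dx":0.044,"dy":-0.08},{"dx":0.072,"dy":-0.132},{"dx":0.1,"dy":-0.184},{"dx":0.126,"dy":-0.232},{"dx":0.144,"dy":-0.264},{"dx":0.15,"dy":-0.276}]'
python3 -m crank '[{}]'
python3 - <<'E'
from h import *
delta((.466,.3405,.18),.843-np.pi/2)
for n in('wrist','scene'):
    c=cap(n);P=pts(c);m=(np.hypot(P[...,0]-.466,P[...,1]-.3405)<.1)&(P[...,2]>.094)&(P[...,2]<.106)
    if n=='wrist': save(c,'w3.png')
    mm=cv2.morphologyEx(m.astype(np.uint8),cv2.MORPH_OPEN,np.ones((3,3)))>0
    X=P[mm];print(n,len(X),cv2.minEnclosingCircle(X[:,:2].astype(np.float32)),X[:,2].mean())
E
```

```text
clock: 6.05
tcp_pos: [0.5277, 0.1646, 0.1776]
eef_rot: [-2.864, -1.29, 0.004]
contact_force: [-0.1, 0.7, -1.2]
grip_width: 0.666
gripper_force: 64.1
clock: 6.13
tcp_pos: [0.5284, 0.163, 0.178]
eef_rot: [-2.865, -1.289, 0.003]
contact_force: [-0.1, -0.2, -1.8]
grip_width: 0.658
gripper_force: 64.1
shift [ 0.0915 -0.1644 -0.002 ] turn [-0.001   0.0019  0.0029]
wrist 26843 ((0.4703632593154907, 0.3183027505874634), 0.07691739499568939) 0.09966970862813875
scene 2456 ((0.4658614695072174, 0.34041187167167664), 0.08384411036968231) 0.09912886518848947
```

View pics/w3.png

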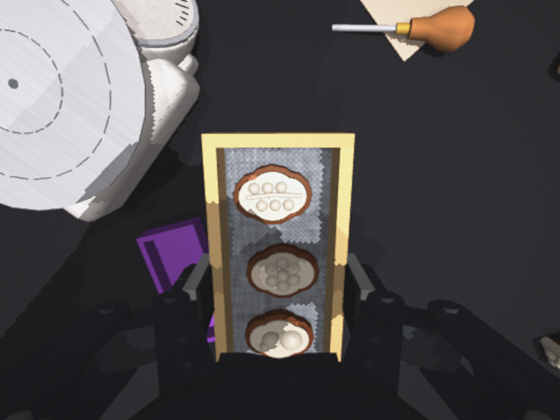

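The wrist view shows the pan's centre mark at (13,84) and the tray intact. I take the centre from that mark.

```bash
python3 - <<'E'
from h import *
c=cap('wrist');g=cv2.cvtColor(c['frame'],7)[70:98,2:28];m=(g<130);v,u=np.nonzero(m);uv=(u.mean()+2,v.mean()+70)
p=ray(c,uv,.0995)[0];P=pts(c);print(uv,len(u),p,P[int(uv[1])+6,int(uv[0])+6])
# tray rim tilt from far end wall pixels (row 140) and side walls
for q in((215,140),(340,140),(211,215),(346,215)): print(q,np.median(P[q[1]-2:q[1]+3,q[0]-2:q[0]+3].reshape(-1,3),0).round(4))
print(robot.get_obs()['tcp_pos'])
delta((*((p[:2]+[.466,.3405])/2),.18),.843-np.pi/2)
E
```

```text
(np.float64(8.589285714285715), np.float64(82.5)) 56 [0.46533071 0.34334447 0.0995    ] [0.46588711 0.33834105 0.10088085]
(215, 140) [0.5529 0.2239 0.188 ]
(340, 140) [0.5886 0.1922 0.188 ]
(211, 215) [0.5306 0.2038 0.1877]
(346, 215) [0.5718 0.1673 0.1877]
[0.52984793 0.15986331 0.17880689]
shift [ 0.093  -0.1692 -0.0013] turn [ 0.0002  0.0011 -0.0015]
```

Scaled: -0.167 m / 0.5 = -0.334, -0.158 m / 0.5 = -0.316.

```bash
python3 -m crank '[{"dx":0.008,"dy":-0.016},{"dx":0.028,"dy":-0.05},{"dx":0.056,"dy":-0.1},{"dx":0.088,"dy":-0.158},{"dx":0.12,"dy":-0.218},{"dx":0.15,"dy":-0.274},{"dx":0.172,"dy":-0.316},{"dx":0.182,"dy":-0.334}]'
python3 -m crank '[{"dx":0.0012,"dy":-0.002},{"dx":0.0012,"dy":-0.002},{"dx":0.0012,"dy":-0.002},{"dx":0.0012,"dy":-0.002}]'
python3 - <<'E'
from h import *
delta((.466,.341,.118),.843-np.pi/2)
E
```

```text
clock: 6.95
tcp_pos: [0.464, 0.3435, 0.179]
eef_rot: [-2.864, -1.289, 0.0]
contact_force: [-0.8, -0.1, -1.1]
grip_width: 0.662
gripper_force: 64.1
clock: 7.28
tcp_pos: [0.466, 0.3398, 0.1794]
eef_rot: [2.868, 1.281, -0.0]
contact_force: [0.6, -1.2, -1.6]
grip_width: 0.66
gripper_force: 64.1
shift [ 0.0009 -0.0009  0.0614] turn [ 0.0003  0.0002 -0.0026]
```

Scaled: 0.056 m / 0.5 = 0.112, 0.053 m / 0.5 = 0.106.

```bash
python3 -m crank '[{"dz":0.01},{"dz":0.03},{"dz":0.054},{"dz":0.076},{"dz":0.094},{"dz":0.106},{"dz":0.112},{"dz":0.112}]'
python3 -m crank '[{},{"dz":0.002},{"dz":0.004},{"dz":0.006},{"dz":0.008},{"dz":0.01},{"dz":0.012},{"dz":0.012}]'
python3 -m crank '[{},{},{}]'
```

```text
clock: 7.95
tcp_pos: [0.4651, 0.341, 0.1225]
eef_rot: [2.866, 1.285, -0.002]
contact_force: [0.3, -0.9, -1.6]
grip_width: 0.666
gripper_force: 64.1
clock: 8.62
tcp_pos: [0.4652, 0.3413, 0.1171]
eef_rot: [2.867, 1.285, -0.0]
contact_force: [0.3, -0.2, -1.6]
grip_width: 0.667
gripper_force: 64.1
clock: 8.87
tcp_pos: [0.4653, 0.3414, 0.1173]
eef_rot: [-2.867, -1.285, -0.0]
contact_force: [-0.0, -0.6, -1.6]
grip_width: 0.662
gripper_force: 64.1
```

Weight is about 1.6 N, which should sink the pan about 6 mm. Contact is near TCP z 0.1165, so I go down slowly to about 0.111.

Scaled: 0.003 m / 0.5 = 0.006, 0.0025 m / 0.5 = 0.005.

```bash
python3 -m crank '[{"dz":0.001},{"dz":0.002},{"dz":0.004},{"dz":0.005},{"dz":0.006},{"dz":0.006},{"dz":0.006},{"dz":0.006}]'
python3 -m crank '[{"dz":0.001},{"dz":0.002},{"dz":0.003},{"dz":0.004},{"dz":0.005},{"dz":0.006},{"dz":0.006},{"dz":0.006}]'
python3 -m crank '[{},{},{}]'
python3 - <<'E'
from h import *
delta((.466,.341,.111),.843-np.pi/2)
E
```

```text
clock: 9.53
tcp_pos: [0.4653, 0.3413, 0.1143]
eef_rot: [2.867, 1.285, -0.0]
contact_force: [-0.1, -0.5, 0.1]
grip_width: 0.662
gripper_force: 64.1
clock: 10.2
tcp_pos: [0.4653, 0.3414, 0.1113]
eef_rot: [-2.867, -1.285, 0.0]
contact_force: [0.8, 0.0, 0.8]
grip_width: 0.664
gripper_force: 64.2
clock: 10.45
tcp_pos: [0.4653, 0.3414, 0.1113]
eef_rot: [2.867, 1.285, 0.0]
contact_force: [-0.3, 0.0, 0.1]
grip_width: 0.665
gripper_force: 64.2
shift [0.0002 0.0008 0.0003] turn [ 0.     -0.     -0.0002]
```

The measured force is about zero, so the pan is carrying the load. I release.

```bash
for i in 1 2; do true; done; python3 -m crank '[{},{},{},{},{},{},{},{}]' 0.95
python3 -m crank '[{},{},{},{},{},{},{},{}]'
python3 -m crank '[{},{},{},{},{},{},{},{}]'
python3 - <<'E'
from h import *
c=cap('scene');P=pts(c);s=cap('wrist');T=cap('top')
pickle.dump((c,s,T),open('c4.pkl','wb'))
cr=cv2.resize(c['frame'][195:305,330:440,::-1],(400,420),interpolation=2)
cv2.imwrite('pics/rel.png',np.hstack([cr,cv2.resize(s['frame'][100:400,130:430,::-1],(400,420))]))
print(robot.get_obs()['contact_force'])
E
```

```text
clock: 11.12
tcp_pos: [0.4653, 0.3414, 0.1113]
eef_rot: [-2.867, -1.285, 0.0]
contact_force: [0.6, -0.7, -0.0]
grip_width: 0.949
gripper_force: 0.0
clock: 11.78
tcp_pos: [0.4653, 0.3413, 0.1113]
eef_rot: [2.867, 1.285, -0.0]
contact_force: [0.4, 0.3, 0.0]
grip_width: 0.948
gripper_force: 0.0
clock: 12.45
tcp_pos: [0.4653, 0.3413, 0.1113]
eef_rot: [-2.867, -1.285, 0.0]
contact_force: [0.5, 0.6, 0.8]
grip_width: 0.947
gripper_force: 0.0
[-0.16082167  0.29159142 -0.49429242]
```

View pics/rel.png

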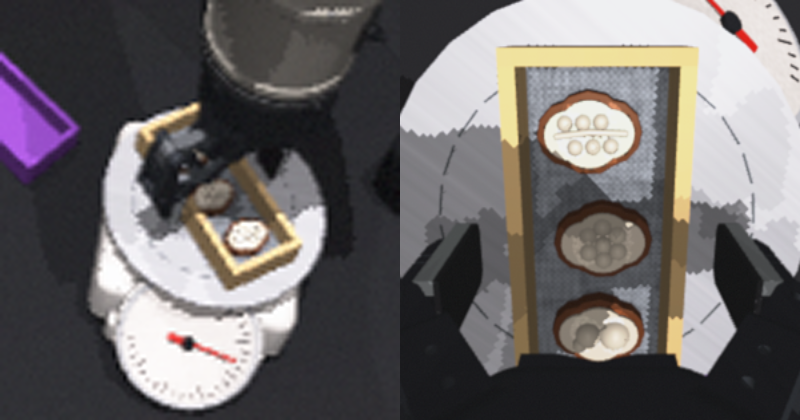

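The needle is deflected, the fingers stand clear on both sides, and the cameos are in place. I check the centring quantitatively before regripping.

```bash
python3 - <<'E'
from h import *
from scipy.optimize import least_squares
c,s,T=pickle.load(open('c4.pkl','rb'))
for n,k in(('scene',c),('wrist',s),('top',T)):
    P=pts(k);m=(np.hypot(P[...,0]-.466,P[...,1]-.341)<.1)&(np.abs(P[...,2]-.094)<.005)
    m=cv2.morphologyEx(m.astype(np.uint8),cv2.MORPH_OPEN,np.ones((3,3)))
    X=P[m>0];d=X[:,:2]-[.466,.341];a=np.arctan2(d[:,1],d[:,0]);r=np.hypot(*d.T)
    E=[X[(a>=t)&(a<t+.1)][np.argmax(r[(a>=t)&(a<t+.1)])] for t in np.arange(-3.1,3.1,.1) if ((a>=t)&(a<t+.1)).sum()>5]
    E=np.array(E);f=least_squares(lambda p:np.hypot(E[:,0]-p[0],E[:,1]-p[1])-.082,[.466,.341],loss='soft_l1',f_scale=.002)
    print(n,f.x,len(E),np.median(X[:,2]),np.abs(f.fun).mean())
    m=(np.hypot(P[...,0]-.466,P[...,1]-.341)<.08)&(np.abs(P[...,2]-.1195)<.004);X=P[m]-[*robot.get_obs()['tcp_pos'][:2],0]
    a=.843;L=X@[np.cos(a),np.sin(a),0];Wd=X@[-np.sin(a),np.cos(a),0]
    print('  tray len ext',np.percentile(L,[.5,99.5]).round(4),'wid',np.percentile(Wd[L>.025],[.5,99.5]).round(4),np.median(X[:,2]))
E
```

```text
scene [0.46589763 0.340159  ] 44 0.09404739784133143 0.0009143488023990555
  tray len ext [-0.0664  0.0644] wid [-0.0325  0.0272] 0.11942061065388487
wrist [0.46588139 0.34404827] 52 0.0946575886068485 0.004094922652765657
  tray len ext [-0.034   0.0656] wid [-0.0279  0.0299] 0.12051700446348536
top [0.46415816 0.34587758] 26 0.09416155710200136 0.002078379135160035Traceback (most recent call last):
  File "<stdin>", line 13, in <module>
    return _quantile_unchecked(
        a, q, axis, out, overwrite_input, method, keepdims, weights)
    return _ureduce(a,
                    func=_quantile_ureduce_func,
    ...<5 lines>...
                    overwrite_input=overwrite_input,
                    method=method)
    r = func(a, **kwargs)
    result = _quantile(arr,
                       quantiles=q,
    ...<2 lines>...
                       out=out,
                       weights=wgt)
    slices_having_nans = np.isnan(arr[-1, ...])
                                  ~~~^^^^^^^^^
IndexError: index -1 is out of bounds for axis 0 with size 0
```

The tray is within about 3 mm of the pan's centre and the pan has sunk about 6 mm, at rest for over 1 s. I regrip; the remaining 8 mm of spring travel absorbs the closing pads' forward swing.

Scaled: -0.018 m / 0.5 = -0.036, -0.017 m / 0.5 = -0.034.

```bash
python3 -m crank '[{},{},{},{}]' 0.72
python3 -m crank '[{},{},{},{},{},{},{},{}]' 0.5
python3 -m crank '[{"dz":-0.002},{"dz":-0.004},{"dz":-0.008},{"dz":-0.014},{"dz":-0.02},{"dz":-0.028},{"dz":-0.034},{"dz":-0.036}]'

```

```text
clock: 12.93
tcp_pos: [0.4653, 0.3413, 0.1113]
eef_rot: [-2.867, -1.285, 0.0]
contact_force: [0.1, 0.8, -0.1]
grip_width: 0.724
gripper_force: 0.0
clock: 13.6
tcp_pos: [0.4653, 0.3413, 0.1113]
eef_rot: [2.867, 1.285, -0.0]
contact_force: [-0.1, 0.1, -0.8]
grip_width: 0.664
gripper_force: 66.8
clock: 14.27
tcp_pos: [0.4655, 0.3414, 0.13]
eef_rot: [-2.867, -1.285, -0.001]
contact_force: [0.0, 0.4, -0.6]
grip_width: 0.662
gripper_force: 66.9
```

Scaled: -0.086 m / 0.5 = -0.172, -0.081 m / 0.5 = -0.162.

```bash
python3 -m crank '[{"dz":-0.008},{"dz":-0.024},{"dz":-0.05},{"dz":-0.08},{"dz":-0.11},{"dz":-0.14},{"dz":-0.162},{"dz":-0.172}]'
python3 -m crank '[{"dz":-0.004},{"dz":-0.004},{"dz":-0.004},{"dz":-0.004},{"dz":-0.004},{"dz":-0.004},{"dz":-0.004},{"dz":-0.004}]'
python3 -m crank '[{},{},{},{},{},{}]'
python3 - <<'E'
from h import *
c=cap('scene');s=cap('wrist');P=pts(s)
for q in((215,140),(340,140),(211,215),(346,215)): print(q,np.median(P[q[1]-2:q[1]+3,q[0]-2:q[0]+3].reshape(-1,3),0).round(4))
cv2.imwrite('pics/fin.png',np.hstack([cv2.resize(c['frame'][195:305,330:440,::-1],(400,420),interpolation=2),cv2.resize(s['frame'][100:400,130:430,::-1],(400,420))]))
E
```

```text
clock: 14.93
tcp_pos: [0.4659, 0.3417, 0.2176]
eef_rot: [-2.866, -1.284, -0.003]
contact_force: [0.4, 0.4, -1.0]
grip_width: 0.662
gripper_force: 66.9
clock: 15.6
tcp_pos: [0.4653, 0.3412, 0.2171]
eef_rot: [2.867, 1.285, -0.0]
contact_force: [0.2, -0.5, -1.0]
grip_width: 0.663
gripper_force: 66.9
clock: 16.1
tcp_pos: [0.4653, 0.3413, 0.2173]
eef_rot: [-2.867, -1.285, -0.0]
contact_force: [0.9, 0.7, -0.7]
grip_width: 0.663
gripper_force: 66.9
(215, 140) [0.4887 0.4048 0.2259]
(340, 140) [0.5245 0.3729 0.2262]
(211, 215) [0.4662 0.3847 0.226 ]
(346, 215) [0.5076 0.3479 0.2261]
```

View pics/fin.png

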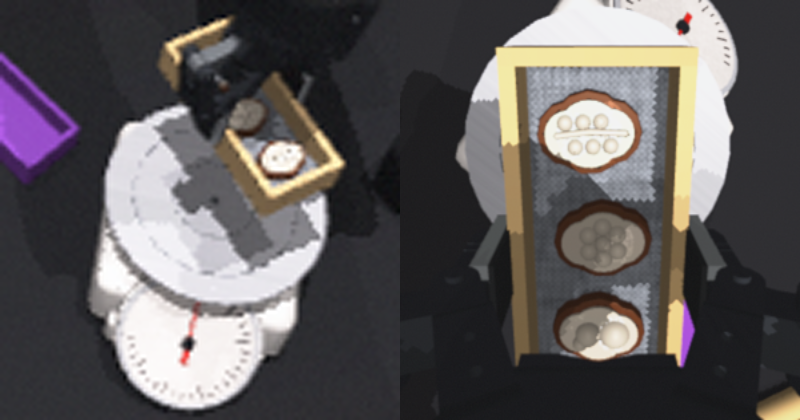

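The tray is held level with its rim at 0.226, so its underside is about 100 mm above the pan. The needle is back at zero and all three cameos are inside.

```bash
python3 -c "
from station import robot
print(robot.hand_in())"
```

```text
the job is handed in; nothing more can be done
None
```

I weighed the tray with its three cameos about 3 mm from the pan's centre (the pan sank about 6 mm), then regripped it and lifted it straight up. I handed in holding it level about 10 cm above the pan, with the needle back at zero; the hand-in gave no verdict.

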